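# Open the sprung screw case on the nest-box bench

### The arm

A 6-joint arm with a two-finger parallel gripper is mounted at the origin on the work surface. World frame = base frame: x ahead of the robot, y to its left, z up, the work surface at z = 0. Lengths are in mm, angles in rad, forces in N, time in s.
With the tool pointing down it reaches from about 225 to 875 mm from the base axis. Payload 3.4 kg.
Tool frame: the origin (TCP) lies between the finger pads; the fingertips stand 19 mm ahead of it and the grasp point (between the pads) is the TCP; z points along the fingers, y is the line along which they close (so a half turn about z gives the same grasp; the last joint's range is limited). The gripper opens to 85 mm and grips with 20 to 120 N. Pads are 22 mm wide; open, the fingers measure 114 mm over their backs; the gripper's body (76 mm by 85 mm) begins 54 mm behind the grasp point. The pads swing forward as they close: fully open they stand 13 mm farther back than shut.
Start: joints at [-1.267, 0.276, 1.505, -0, 1.361, -0.121], TCP at [236.982, -523.928, 250.328] pointing down, gripper open.
Joint ranges: [-2.89, 2.89], [-0.75, 2.08], [0.22, 2.7], [-1.18, 4.32], [0.11, 2.71], [-2.7, 2.7]. Speed limits (rad/s): [2.57, 2.57, 3.14, 3.14, 3.14, 3.14].

### API

Orientations are given as a unit quaternion [w, x, y, z].
In Python, from rig import ctrl gives the robot as it stands.
- The arm moves only by the shell command python3 -m jog 'ROWS' [FORCE]. ROWS is JSON, a list of rows, each an object with "linear": the shift along the tool's x, y, z as a fraction of full scale, a list of three; "rotation": the turn, a rotation vector about the tool's x, y, z as a fraction of full scale, a list of three; "jaw": the closure, from -1 (fully open) to 1 (shut), so that 0 is half open. In form: [{"linear": [dx, dy, dz], "rotation": [wx, wy, wz], "jaw": jaw}, ...]. A call has 1 to 8 rows; each row shifts and turns the commanded pose from where the row before left it, along the tool's axes as they then stand; what a row does not reach is not made up. Full scale, the value 1, is 20 cm for a shift and 180 degrees for a turn. A row lasts 1/10 s, in which the tool goes at most 50 mm and 8.59 degrees, less where a joint would pass 70% of its speed; a pose out of reach is approached as far as the arm can. A call with a number of a shift or a turn outside -1 to 1 is refused whole. A call with a gripper value outside its range is refused whole. The fingers move at their own pace and stop on an object; FORCE is the grip in N (left out, the last holds). Time passes only in rows, so rows that do not move let the fingers close. It gives the time, the measured TCP pose, the force, the opening and the grip force at its end, in the units of the state.
- ctrl.get_state(): the state, without advancing time (a new reading comes with each control period).
- ctrl.grab_frame(name): name is "scene" or "top" or "wrist"; returns a dict with "frame" (384x512x3 uint8, red, green, blue), "fov_y" (degrees; the focal length in pixels is half the picture's height over the tangent of half this angle, whatever the lens; pixels are square), "cx", "cy" (the principal point, pixels), "k1" (the pictures are not rectified: a ray, as slopes to the right and down, at radius r is drawn at 1 + k1 r^2 times it, then the intrinsics apply), "R" (3x3) and "t" (3): a world point X has camera coordinates R X + t; the wrist camera has in their place "hand_eye" (4x4, takes a point from camera to tool coordinates, whose origin is the TCP and whose axes are the flange's). Camera axes: x right, y down, z forward; pixel columns grow to the right and rows downward; lengths in mm; the calibration is good to about 2 mm. A picture is of the moment at which its call begins: read the wrist's pose just before it. There is no depth.
- ctrl.hand_in(): hands the job in; it is judged then, once.
The state is a dict: "time": time; "joint_positions": joint angles; "joint_vel": joint speeds; "effort": joint torques, N m; "position": TCP position; "ee_rot": TCP orientation; "contact_force": force on the tool from outside, world axes, zero at the start; "torque": the same for the moment, N m; "gripper_width": opening from 0.0 (shut) to 1.0 (fully open); "grasp_force": force on a finger pad.
Only numpy, scipy, OpenCV 4.12 (cv2) and the standard library are available. Lean on these libraries where they do the work, as an engineer would, in place of code of your own. Each camera call takes 0.05 s, during which the arm holds its last target. There are 200 camera calls.

### The job

Press down the release tab on the front of the screw case so that its lid springs up, then push the lid on over until it rests fully open, and take the hand away. Use the fingers only to press and push: pinch nothing, do not lift, tip or shove the case, and leave the bottle, the tin and the offcut where they stand.

Things in the scene. Friction and masses are not known exactly. Their poses are not given: they have to be found in the camera images.
- case: Low grey plastic screw case, loose on the bench, full (about 2.2 kg). Shell 130 deep (x) x 200 wide (y) x 60 mm high under the lid. Origin at the centre of its underside; x points from the front (tab side, roughly facing the robot) to the back (hinge side), z up. Inside, dividers and screws stay below the rim.
- lid (a joint): Lid angle, rad: 0 shut, 1.9 fully open at its stop, leaning back past upright. Black plate 130 x 200 x 14 mm, about 0.18 kg, hinged on the case's back upper edge, held shut by the tab's catch. Released, a damped spring plunger lifts it in under 1 s to about 0.6 rad, no further. Let go short of upright (about 1.5 rad) it falls back to 0.6; past that it falls open and stays.
- lid_hinge (a point): Middle of the lid's hinge axis, at the lid's underside; in the case's frame at (65, 0, 60) mm. It turns with the lid: x axis from the lid's front edge to the hinge, y along the hinge, z the normal of the lid's outer (upper) face. The plunger is a white 12 mm rod 40 mm in front of the hinge, 24 mm to the +y side; with the lid up it stands 27 mm above the case's rim.
- lid_edge (a point): Middle of the lid's front edge, halfway through its thickness, 130 mm from the hinge axis. Turns with the lid, axes as lid_hinge. A small steel strike, 36 mm wide, stands out 8 mm in front of the edge at its middle.
- tab (a joint): Angle of the release tab, rad: 0 at rest, grows as its pad is pressed down, stop at 0.42. Springs back. The catch lets the lid go at about 0.25 rad.
- tab_pad (a point): On top of the tab's steel press pad; in the case's frame at (-105, 0, 47.5) mm. The pad is a level shelf 42 mm wide (y), 5 mm thick, out from the middle of the case's front to x = -117 mm, 12 mm beyond this point. Pressing here: 6 mm down to the release, 10 mm to the stop, 2 N rising to 5 N. Behind it, 26 mm from this point, an upright catch 22 mm taller and 34 mm wide hooks over the lid's strike.
- glue: Bystander: white glue bottle with a black cap, 56 mm across, 150 mm tall, upright; origin at the centre of its underside.
- tin: Bystander: plain metal tin, 60 mm across, 75 mm tall, upright; origin at the centre of its underside.
- offcut: Bystander: upright softwood offcut 50 x 45 x 90 mm; origin at the centre of its underside.

How it is judged (in metres and radians):
On the way, in this order (a step that is already met when the one before it is completed fails the run):
1. the release tab is pressed down (value of joint tab above 0.15 rad), for 0.02 s.
2. the lid has sprung up (value of joint lid above 0.35 rad), for 0.1 s.
At the end, for the whole second after the job is handed in: The lid rests fully open (joint above 1.75 rad of 1.9) and still, the tab has sprung back, the case stands flat within 30 mm of where it was, and bottle, tin and offcut stand within 20 mm of where they were (value of joint lid above 1.75 rad and velocity of joint lid below 0.05 rad/s and value of joint tab below 0.1 rad and distance of case from where it was at the start of the episode below 0.03 m and angle between case's own z axis and vertical below 0.05 rad and height (world z) of case below 0.012 m and linear speed of case below 0.02 m/s and distance of each of glue, tin, offcut from where it was at the start of the episode below 0.02 m and angle between each of glue, tin, offcut's own z axis and vertical below 0.1 rad); the robot touches nothing.
It fails at once if the case is lifted or tipped (height (world z) of case above 0.012 m or angle between case's own z axis and vertical above 0.12 rad).
It fails at once if the case is shoved more than 30 mm from where it stood (distance of case from where it was at the start of the episode above 0.03 m).
It fails at once if the lid is taken between the fingers (pinched) instead of pushed (x of the grasp point in the frame of lid_edge between 0.004 and 0.12 m and y of the grasp point in the frame of lid_edge between -0.098 and 0.098 m and z of the grasp point in the frame of lid_edge between -0.004 and 0.004 m).
It fails at once if the tab is taken between the fingers instead of pressed (x of the grasp point in the frame of tab_pad between -0.01 and 0.01 m and y of the grasp point in the frame of tab_pad between -0.02 and 0.02 m and z of the grasp point in the frame of tab_pad between -0.005 and -0.001 m).
It fails at once if the bottle, tin or offcut is knocked over, lifted or moved more than 20 mm (distance of any of glue, tin, offcut from where it was at the start of the episode above 0.02 m or angle between any of glue, tin, offcut's own z axis and vertical above 0.3 rad).
It also fails if it takes over 45 s, if anything falls off the work surface, if the arm or the gripper's body presses on something with over 40 N, if the wrist force passes 120 N, or if a joint passes its speed limit or range.

## Working session

There is one attempt and no reset: what is moved stays moved. The work goes in short steps, Python scripts to look and compute and a shell command to move; the robot and the scene stay as the last step left them, time stands still between calls to the robot, and variables do not carry over. Pictures are saved under pics/ and viewed, at most 10 in all, crops included, and the job is handed in when it is done.

```bash
ls; mkdir -p pics; python3 - <<'E'
from rig import ctrl
import cv2,numpy as np
for n in("scene","top"):
    f=ctrl.grab_frame(n); cv2.imwrite(f"pics/{n}0.png",f["frame"][:,:,::-1])
    np.savez(n+"0.npz",**{k:v for k,v in f.items()})
    print(n,{k:v for k,v in f.items() if k!="frame"})
print(ctrl.get_state())
E
```

```text
pics
scene {'fov_y': 46.634037108389585, 'cx': 250.29874273410073, 'cy': 197.2173020009944, 'k1': -0.16476939815747166, 'R': array([[ 0.13194036,  0.99120562, -0.01015691],
       [ 0.67411117, -0.0972345 , -0.73220188],
       [-0.72675021,  0.08976009, -0.68101193]]), 't': array([-108.04961958, -278.02826456, 1522.07860138])}
top {'fov_y': 43.98392451472156, 'cx': 258.9001060326454, 'cy': 193.2290245104394, 'k1': -0.01749451796144084, 'R': array([[-0.00731757, -0.99997233,  0.00134049],
       [-0.99830556,  0.00722797, -0.05773879],
       [ 0.0577275 , -0.00176073, -0.99833082]]), 't': array([  38.46311438,  510.7971066 , 1116.74666655])}
{'time': 0.1, 'joint_positions': array([-1.26703589e+00,  2.76545845e-01,  1.50601925e+00,  1.48796246e-05,
        1.36074640e+00, -1.20988349e-01]), 'joint_vel': array([ 1.43082056e-03, -8.08710621e-04, -3.75952905e-03, -5.32078258e-05,
       -1.72341829e-04, -7.32676058e-05]), 'effort': array([ 8.47646588e-04, -4.17700982e+01, -2.46406317e+01, -3.17394461e-04,
        5.85182002e-03,  1.98468859e-05]), 'position': array([ 236.82030264, -523.46282787,  249.51311015]), 'ee_rot': array([-8.56494519e-04,  9.77533160e-01,  2.10779938e-01, -7.11848307e-05]), 'contact_force': array([-0.19375578, -0.45171268, -0.44685805]), 'torque': array([ 0.01022085, -0.05160999,  0.0100624 ]), 'grasp_force': 0.0, 'gripper_width': 1.003264065250472}
```

View pics/top0.png

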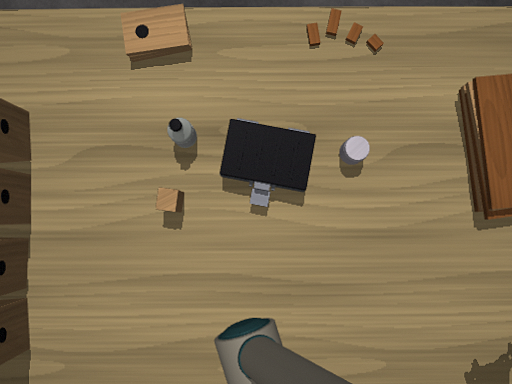

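View pics/scene0.png

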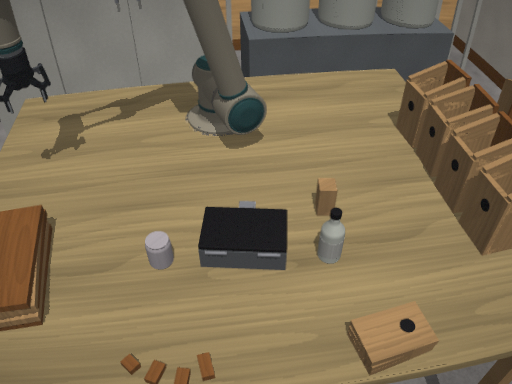

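The top view shows the black lid with corners near (231,120), (315,134), (307,190) and (221,174), and the tab pad near (260,200). The bottle cap is at (175,125), the tin at (357,148) and the offcut at (167,199). I'll enlarge it.

```bash
python3 - <<'E'
import cv2
i=cv2.imread("pics/top0.png")[105:217,150:380]
cv2.imwrite("pics/crop0.png",cv2.resize(i,None,fx=3.4,fy=3.4,interpolation=cv2.INTER_CUBIC))
E
```

```text
(no output)
```

View pics/crop0.png

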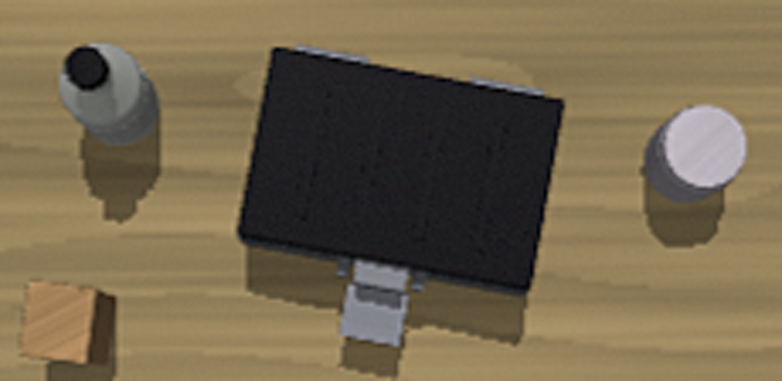

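Enlarged crop: lid top corners at (272,48), (564,99), (530,288) and (240,236), and the pad's front edge from (339,337) to (404,346). Cap top (88,67), tin top (705,147), offcut top (58,320). Next I fit the case pose.

```bash
cat > h.py <<'E'
import numpy as np
from scipy.optimize import least_squares
def cam(f): 
    fl=192/np.tan(np.radians(float(f["fov_y"]))/2); return fl,float(f["cx"]),float(f["cy"]),float(f["k1"]),f["R"],f["t"]
def proj(f,X):
    fl,cx,cy,k,R,t=cam(f); c=np.atleast_2d(X)@R.T+t; s=c[:,:2]/c[:,2:]; s=s*(1+k*(s**2).sum(1,keepdims=True)); return s*fl+[cx,cy]
def at_z(f,uv,z):
    return least_squares(lambda p:(proj(f,[p[0],p[1],z])[0]-uv),[500,0]).x
def case2w(p,X):
    c,s=np.cos(p[2]),np.sin(p[2]); X=np.atleast_2d(X); return np.c_[p[0]+c*X[:,0]-s*X[:,1],p[1]+s*X[:,0]+c*X[:,1],X[:,2]]
E
python3 - <<'E'
from h import *
f=np.load("top0.npz")
C=lambda a:np.array(a)/3.4+[150,105]-.35
X=np.array([[65,100,74],[65,-100,74],[-65,-100,74],[-65,100,74],[-117,21,47.5],[-117,-21,47.5]])
uv=C([(272,48),(564,99),(530,288),(240,236),(339,337),(404,346)])
r=least_squares(lambda p:(proj(f,case2w(p,X))-uv).ravel(),[500,0,0])
print(r.x,r.fun.reshape(-1,2).round(2)); p=r.x
for n,u,z in(("glue",(88,67),150),("tin",(705,147),75),("off",(58,320),90)): 
    w=at_z(f,C(u),z); c,s=np.cos(p[2]),np.sin(p[2]);d=w-p[:2]; print(n,w,"in case",c*d[0]+s*d[1],-s*d[0]+c*d[1])
print(case2w(p,[[-105,0,47.5],[-65,0,67],[65,0,60]]))
g=np.load("scene0.npz"); print("scene",proj(g,case2w(p,X)).round(0))
E
```

```text
[ 5.96843558e+02  1.40983685e+01 -1.81168277e-01] [[-0.24 -0.38]
 [ 0.48 -0.3 ]
 [ 0.93  0.32]
 [-0.99  0.33]
 [ 0.51 -0.25]
 [-0.69  0.25]]
glue [650.36507371 210.16233641] in case 17.318994195204773 202.49860385911663
tin [ 608.98666028 -188.41752474] in case 48.43344771824523 -197.01356064618358
off [495.87310691 239.70229524] in case -139.96701216468384 203.71892234324125
[[493.56200245  33.01714808  47.5       ]
 [532.90735706  25.80999395  67.        ]
 [660.77975954   2.38674304  60.        ]]
scene [[287. 249.]
 [197. 246.]
 [204. 206.]
 [286. 208.]
 [255. 201.]
 [238. 200.]]
```

```bash
cat >> h.py <<'E'
from scipy.spatial.transform import Rotation as Ro
P=np.array([596.8,14.1,-0.1812])
def tool(tilt,yaw=P[2]):
    x=np.array([np.cos(yaw),np.sin(yaw),0]);z=np.array([0,0,1.]); y=-np.cross(z,x); t=np.radians(tilt)
    d=np.sin(t)*x-np.cos(t)*z; return Ro.from_matrix(np.c_[np.cross(y,d),y,d])
def go(s,xyz,tilt):
    "xyz of TCP in the case frame -> fractions in tool axes"
    q=s["ee_rot"]; A=Ro.from_quat([q[1],q[2],q[3],q[0]]); d=case2w(P,xyz)[0]-s["position"]
    return (A.inv().apply(d)/200).round(3),((A.inv()*tool(tilt)).as_rotvec()/np.pi).round(4),d.round(1)
def incase(s):
    d=s["position"]-[P[0],P[1],0]; c,n=np.cos(P[2]),np.sin(P[2]); return np.array([c*d[0]+n*d[1],-n*d[0]+c*d[1],d[2]]).round(1)
E
python3 - <<'E'
from h import *; from rig import ctrl
s=ctrl.get_state(); print(go(s,[-140,0,170],0),incase(s))
E
```

```text
(array([ 2.172, -2.105,  0.402]), array([-5.000e-04,  1.000e-04,  1.929e-01]), array([222.3, 562.8, -79.5])) [-257.2 -593.6  249.5]
```

```bash
python3 -m jog '[{"linear":[0.155,-0.15,0],"rotation":[0,0,0],"jaw":1},{"linear":[0.155,-0.15,0],"rotation":[0,0,0],"jaw":1},{"linear":[0.155,-0.15,0],"rotation":[0,0,0],"jaw":1},{"linear":[0.155,-0.15,0],"rotation":[0,0,0],"jaw":1},{"linear":[0.155,-0.15,0],"rotation":[0,0,0],"jaw":1},{"linear":[0.155,-0.15,0],"rotation":[0,0,0],"jaw":1},{"linear":[0.155,-0.15,0],"rotation":[0,0,0],"jaw":1},{"linear":[0.155,-0.15,0],"rotation":[0,0,0],"jaw":1}]' 20
python3 -m jog '[{"linear":[0.155,-0.15,0],"rotation":[0,0,0],"jaw":1},{"linear":[0.155,-0.15,0],"rotation":[0,0,0],"jaw":1},{"linear":[0.155,-0.15,0],"rotation":[0,0,0],"jaw":1},{"linear":[0.155,-0.15,0],"rotation":[0,0,0],"jaw":1},{"linear":[0.155,-0.15,0],"rotation":[0,0,0],"jaw":1},{"linear":[0,0,0],"rotation":[0,0,0.0386],"jaw":1},{"linear":[0,0,0],"rotation":[0,0,0.0386],"jaw":1},{"linear":[0,0,0],"rotation":[0,0,0.0386],"jaw":1}]'
python3 -m jog '[{"linear":[0,0,0],"rotation":[0,0,0.0386],"jaw":1},{"linear":[0,0,0],"rotation":[0,0,0.0386],"jaw":1},{"linear":[0,0,0],"rotation":[0,0.0417,0],"jaw":1},{"linear":[0,0,0],"rotation":[0,0.0417,0],"jaw":1},{"linear":[0,0,0],"rotation":[0,0.0417,0],"jaw":1},{"linear":[0,0,0],"rotation":[0,0.0417,0],"jaw":1},{"linear":[0,0,0],"rotation":[0,0,0],"jaw":1},{"linear":[0,0,0],"rotation":[0,0,0],"jaw":1}]'
python3 - <<'E'
from h import *; from rig import ctrl
s=ctrl.get_state(); print(go(s,[-107,0,85],30),incase(s),s["gripper_width"],s["contact_force"],s["time"])
E
```

```text
time: 0.9
position: [364.1, -201.2, 250.1]
ee_rot: [-0.0, 0.978, 0.211, -0.0]
contact_force: [0.7, -0.1, 0.5]
gripper_width: -0.006
grasp_force: 0.0
time: 1.7
position: [443.2, -1.7, 249.8]
ee_rot: [0.0, 1.0, 0.029, -0.001]
contact_force: [0.2, -0.3, 0.7]
gripper_width: -0.002
grasp_force: 0.0
time: 2.5
position: [443.2, -2.4, 250.5]
ee_rot: [0.023, 0.962, -0.087, 0.257]
contact_force: [1.1, 0.2, 0.0]
gripper_width: -0.005
grasp_force: 0.0
(array([-0.235, -0.22 ,  0.82 ]), array([ 0.0001,  0.0003, -0.    ]), array([  48.3,   35.8, -165.5])) [-148.1  -43.9  250.5] -0.0050384407163165616 [1.06439486 0.1915767  0.01595503] 2.5
```

```bash
python3 -m jog '[{"linear":[-0.039,-0.037,0.137],"rotation":[0,0,0],"jaw":1},{"linear":[-0.039,-0.037,0.137],"rotation":[0,0,0],"jaw":1},{"linear":[-0.039,-0.037,0.137],"rotation":[0,0,0],"jaw":1},{"linear":[-0.039,-0.037,0.137],"rotation":[0,0,0],"jaw":1},{"linear":[-0.039,-0.037,0.137],"rotation":[0,0,0],"jaw":1},{"linear":[-0.039,-0.037,0.137],"rotation":[0,0,0],"jaw":1},{"linear":[0,0,0],"rotation":[0,0,0],"jaw":1}]'
python3 - <<'E'
from h import *; from rig import ctrl; import cv2
s=ctrl.get_state(); print(go(s,[-107,0,69.5],30),incase(s))
a=ctrl.grab_frame("wrist")["frame"]; b=ctrl.grab_frame("scene")["frame"][150:280,170:350]
b=cv2.resize(b,(400,289)); a=cv2.resize(a,(400,300)); cv2.imwrite("pics/w1.png",np.hstack([a[:289],b])[:,:,::-1])
E
```

```text
time: 3.2
position: [493.4, 31.2, 87.2]
ee_rot: [0.026, 0.962, -0.087, 0.256]
contact_force: [0.2, 0.6, 0.3]
gripper_width: -0.001
grasp_force: 0.0
(array([-0.054, -0.01 ,  0.071]), array([0.0016, 0.0012, 0.0008]), array([ -1.8,   2.2, -17.7])) [-104.8   -1.9   87.2]
```

View pics/w1.png

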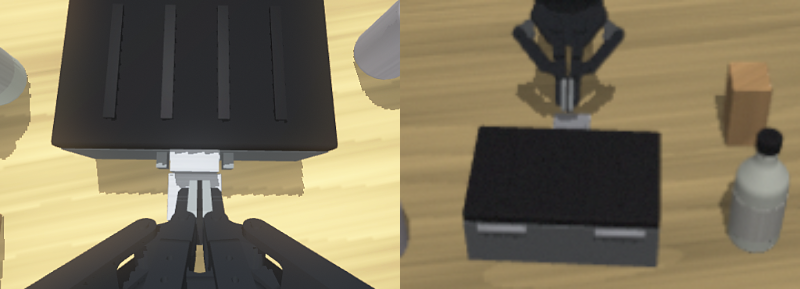

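The wrist picture shows the closed fingertips at (199,185) over the pad (168–222), with the upright catch behind at (194,160). They are aligned, so I press straight down.

```bash
python3 -m jog '[{"linear":[-0.028,-0.008,0.03],"rotation":[0,0,0],"jaw":1},{"linear":[-0.02,0,0.035],"rotation":[0,0,0],"jaw":1},{"linear":[0,0,0],"rotation":[0,0,0],"jaw":1}]'
python3 -m jog '[{"linear":[-0.008,0,0.013],"rotation":[0,0,0],"jaw":1},{"linear":[-0.008,0,0.013],"rotation":[0,0,0],"jaw":1},{"linear":[0,0,0],"rotation":[0,0,0],"jaw":1}]'
python3 - <<'E'
from h import *; from rig import ctrl; import cv2
s=ctrl.get_state(); print(go(s,[-107,0,69.5],30),incase(s))
cv2.imwrite("pics/s2.png",cv2.resize(ctrl.grab_frame("scene")["frame"][150:280,170:350],(720,520))[:,:,::-1])
E
```

```text
time: 3.6
position: [490.9, 32.6, 74.8]
ee_rot: [0.026, 0.961, -0.088, 0.259]
contact_force: [-0.3, -0.1, 0.8]
gripper_width: -0.0
grasp_force: 0.0
time: 3.9
position: [490.9, 32.7, 69.1]
ee_rot: [0.025, 0.961, -0.088, 0.26]
contact_force: [-0.2, 0.1, 0.7]
gripper_width: -0.001
grasp_force: 0.0
(array([ 0.003, -0.004, -0.   ]), array([ 0.0013, -0.0014, -0.0002]), array([0.7, 0.7, 0.4])) [-107.6   -0.8   69.1]
```

Not in contact yet, so I keep going down in small steps.

```bash
python3 -m jog '[{"linear":[-0.008,0,0.013],"rotation":[0,0,0],"jaw":1},{"linear":[-0.005,0,0.0087],"rotation":[0,0,0],"jaw":1},{"linear":[0,0,0],"rotation":[0,0,0],"jaw":1}]'
python3 -m jog '[{"linear":[-0.005,0,0.0087],"rotation":[0,0,0],"jaw":1},{"linear":[0,0,0],"rotation":[0,0,0],"jaw":1}]'
```

```text
time: 4.25
position: [490.8, 33.2, 65.5]
ee_rot: [0.026, 0.962, -0.088, 0.258]
contact_force: [-0.5, -1.3, 2.1]
gripper_width: -0.003
grasp_force: 1.1
time: 4.45
position: [490.8, 33.5, 64.2]
ee_rot: [0.026, 0.962, -0.088, 0.257]
contact_force: [0.3, -1.1, 2.3]
gripper_width: 0.0
grasp_force: 1.3
```

```bash
python3 -m jog '[{"linear":[-0.008,0,0.013],"rotation":[0,0,0],"jaw":1},{"linear":[0,0,0],"rotation":[0,0,0],"jaw":1}]'
python3 -m jog '[{"linear":[-0.008,0,0.013],"rotation":[0,0,0],"jaw":1},{"linear":[0,0,0],"rotation":[0,0,0],"jaw":1}]'
python3 -m jog '[{"linear":[-0.005,0,0.0087],"rotation":[0,0,0],"jaw":1},{"linear":[0,0,0],"rotation":[0,0,0],"jaw":1},{"linear":[0,0,0],"rotation":[0,0,0],"jaw":1},{"linear":[0,0,0],"rotation":[0,0,0],"jaw":1},{"linear":[0,0,0],"rotation":[0,0,0],"jaw":1}]'
python3 - <<'E'
from h import *; from rig import ctrl; import cv2
s=ctrl.get_state(); print(incase(s))
cv2.imwrite("pics/s3.png",cv2.resize(ctrl.grab_frame("scene")["frame"][130:280,160:350],(720,568))[:,:,::-1])
E
```

```text
time: 4.65
position: [490.9, 33.7, 62.5]
ee_rot: [0.025, 0.963, -0.088, 0.255]
contact_force: [0.3, -1.7, 3.1]
gripper_width: 0.005
grasp_force: 1.4
time: 4.85
position: [491.1, 33.8, 61.1]
ee_rot: [0.026, 0.963, -0.088, 0.254]
contact_force: [-0.5, -3.0, 2.9]
gripper_width: -0.001
grasp_force: 1.6
time: 5.35
position: [491.2, 33.9, 60.3]
ee_rot: [0.026, 0.963, -0.088, 0.253]
contact_force: [-0.1, -2.4, 3.7]
gripper_width: 0.0
grasp_force: 1.7
[-107.4    0.4   60.3]
```

View pics/s3.png

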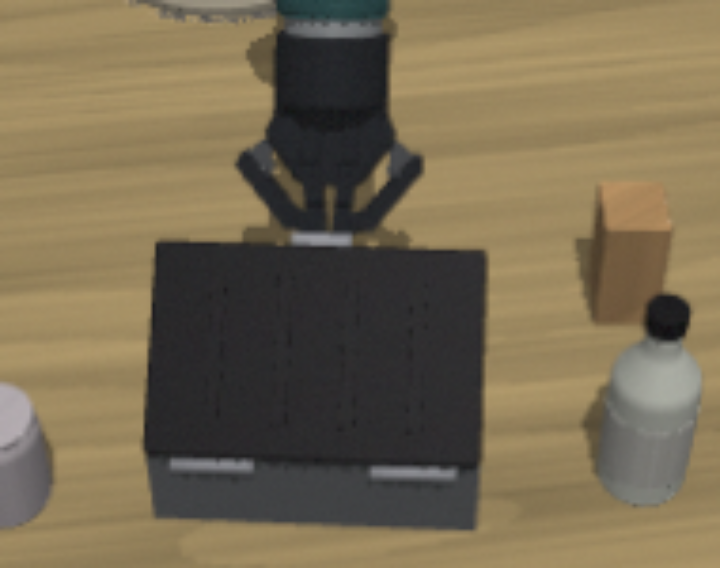

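The lid's front edge now shows at crop row 242 (full-picture row ~194, versus ~207 when shut), so it looks released. I'll check that against the predicted rows.

```bash
cat >> h.py <<'E'
def lidpt(phi,r,y,n): # r from hinge, n along outer normal
    c,s=np.cos(phi),np.sin(phi); return [65-r*c+n*s,y,60+r*s+n*c]
E
python3 - <<'E'
from h import *; from rig import ctrl
g=np.load("scene0.npz")
for a in(0,.1,.3,.6): print(a,proj(g,case2w(P,[lidpt(a,130,100,14),lidpt(a,130,-100,14),lidpt(a,0,100,14)])).round(1).tolist())
print([[160+u*190/720,130+v*150/568] for u,v in((487,251),(157,242),(482,465))])
s=ctrl.get_state(); print(go(s,[-140,0,100],30),go(s,[-140,-30,100],45))
E
```

```text
0 [[286.0, 208.3], [204.3, 206.1], [286.5, 249.2]]
0.1 [[286.3, 205.1], [203.8, 202.9], [286.5, 249.7]]
0.3 [[286.8, 199.8], [202.5, 197.6], [286.5, 250.8]]
0.6 [[287.6, 195.4], [200.2, 193.2], [286.5, 252.6]]
[[288.5138888888889, 196.28521126760563], [201.43055555555554, 193.90845070422534], [287.19444444444446, 252.79929577464787]]
(array([-0.044,  0.003, -0.253]), array([ 0.0017,  0.0029, -0.    ]), array([-32.1,   5.5,  39.8])) (array([-0.044,  0.153, -0.252]), array([0.0017, 0.0862, 0.0002]), array([-37.5, -24. ,  39.8]))
```

The observed corners match the 0.6 rad prediction within about 1 px, so the lid is up. I back off, shift to the side and tilt to 50°.

```bash
python3 -m jog '[{"linear":[0,0,-0.1],"rotation":[0,0,0],"jaw":1},{"linear":[-0.02,0,-0.16],"rotation":[0,0,0],"jaw":1},{"linear":[-0.03,0.1,0],"rotation":[0,0.04,0],"jaw":1},{"linear":[-0.02,0.09,0],"rotation":[0,0.04,0],"jaw":1},{"linear":[0,0,0],"rotation":[0,0.03,0],"jaw":1},{"linear":[0,0,0],"rotation":[0,0,0],"jaw":1}]'
python3 - <<'E'
from h import *; from rig import ctrl
s=ctrl.get_state(); print(incase(s),s["contact_force"],go(s,[-130,-38,108],50),go(s,[-41,-38,109],50))
E
```

```text
time: 6.0
position: [460.6, -20.1, 145.2]
ee_rot: [0.073, 0.939, -0.053, 0.331]
contact_force: [-0.1, -1.0, -0.3]
gripper_width: 0.001
grasp_force: 0.0
[-127.8  -58.2  145.2] [-0.08943757 -0.9520988  -0.29586535] (array([-0.116, -0.12 ,  0.13 ]), array([0.0165, 0.0594, 0.03  ]), array([  1.5,  20.3, -37.2])) (array([ 0.23 , -0.106,  0.409]), array([0.0165, 0.0594, 0.03  ]), array([ 89.1,   4.2, -36.2]))
```

```bash
python3 -m jog '[{"linear":[0,0,0],"rotation":[0.008,0.03,0.015],"jaw":1},{"linear":[0,0,0],"rotation":[0.008,0.03,0.015],"jaw":1},{"linear":[0,0,0],"rotation":[0,0,0],"jaw":1}]'
python3 - <<'E'
from h import *; from rig import ctrl
s=ctrl.get_state(); print(incase(s),go(s,[-130,-38,108],50),go(s,[-41,-38,109],50))
E
```

```text
time: 6.3
position: [457.4, -23.0, 202.3]
ee_rot: [0.078, 0.916, -0.058, 0.388]
contact_force: [0.6, 0.3, -0.0]
gripper_width: -0.005
grasp_force: 0.0
[-130.4  -61.6  202.3] (array([-0.329, -0.164,  0.318]), array([0.0182, 0.0199, 0.0259]), array([  4.7,  23.2, -94.3])) (array([-0.019, -0.158,  0.637]), array([0.0182, 0.0199, 0.0259]), array([ 92.2,   7.1, -93.3]))
```

```bash
python3 - <<'E'
from h import *; from rig import ctrl
s=ctrl.get_state(); print(s["joint_positions"].round(3))
E
```

```text
[-0.128 -0.11   2.401 -1.178  0.106  2.704]
```

Tilting to 50° this close in ran the wrist onto joint limits. I'll go back to 30°, which is also good for pushing, in slow steps.

```bash
python3 -m jog '[{"linear":[0.05,-0.03,0.02],"rotation":[0.006,-0.03,0.009],"jaw":1},{"linear":[0.05,-0.03,0.02],"rotation":[0.006,-0.03,0.009],"jaw":1},{"linear":[0,0,0],"rotation":[0.006,-0.03,0.009],"jaw":1}]'
python3 - <<'E'
from h import *; from rig import ctrl
s=ctrl.get_state(); print(s["joint_positions"].round(3),s["joint_vel"].round(2),incase(s),go(s,[-110,-38,170],30))
E
```

```text
time: 6.6
position: [465.4, -39.8, 205.4]
ee_rot: [0.084, 0.932, -0.086, 0.341]
contact_force: [-0.6, -0.5, -1.6]
gripper_width: -0.001
grasp_force: 0.0
[-0.141 -0.096  2.3   -0.51   0.261  2.062] [-0.14  0.01 -0.38  2.18  0.67 -2.11] [-119.6  -76.7  205.4] (array([-0.072, -0.212,  0.145]), array([ 0.0327, -0.0594,  0.0081]), array([ 16.4,  36.3, -35.4]))
```

```bash
python3 -m jog '[{"linear":[0,0,0],"rotation":[0.008,-0.015,0.002],"jaw":1},{"linear":[0,0,0],"rotation":[0.008,-0.015,0.002],"jaw":1},{"linear":[0,0,0],"rotation":[0.008,-0.015,0.002],"jaw":1},{"linear":[0,0,0],"rotation":[0.008,-0.015,0.002],"jaw":1},{"linear":[0,0,0],"rotation":[0,0,0],"jaw":1}]'
python3 - <<'E'
from h import *; from rig import ctrl
s=ctrl.get_state(); print(s["joint_positions"].round(3),s["joint_vel"].round(2),incase(s),go(s,[-110,-38,170],30),go(s,[-110,-38,120],30))
E
```

```text
time: 7.1
position: [466.9, -42.3, 206.7]
ee_rot: [0.029, 0.96, -0.09, 0.262]
contact_force: [0.7, 0.5, 1.6]
gripper_width: 0.003
grasp_force: 0.0
[-0.261 -0.079  2.167  0.059  0.521  1.453] [ 0.02 -0.01  0.05 -0.06 -0.03  0.06] [-117.6  -78.9  206.7] (array([-0.061, -0.206,  0.175]), array([ 0.0036, -0.0034, -0.0007]), array([ 14.8,  38.9, -36.7])) (array([-0.189, -0.208,  0.39 ]), array([ 0.0036, -0.0034, -0.0007]), array([ 14.8,  38.9, -86.7]))
```

```bash
python3 -m jog '[{"linear":[-0.047,-0.052,0.096],"rotation":[0.003,-0.003,0],"jaw":1},{"linear":[-0.047,-0.052,0.096],"rotation":[0,0,0],"jaw":1},{"linear":[-0.047,-0.052,0.096],"rotation":[0,0,0],"jaw":1},{"linear":[-0.047,-0.052,0.096],"rotation":[0,0,0],"jaw":1},{"linear":[0,0,0],"rotation":[0,0,0],"jaw":1}]'
python3 - <<'E'
from h import *; from rig import ctrl
s=ctrl.get_state(); print(s["joint_positions"].round(3),incase(s),go(s,[-55,-38,121],30))
E
```

```text
time: 7.6
position: [475.9, -0.3, 117.3]
ee_rot: [0.024, 0.963, -0.086, 0.254]
contact_force: [0.2, -0.4, -0.3]
gripper_width: 0.0
grasp_force: 0.0
[-0.127  0.087  2.293 -0.114  0.247  1.726] [-116.3  -36.   117.3] (array([0.276, 0.011, 0.135]), array([0.0003, 0.0023, 0.0009]), array([ 60. , -13. ,   3.7]))
```

```bash
python3 -m jog '[{"linear":[0.069,0.003,0.034],"rotation":[0,0.002,0],"jaw":1},{"linear":[0.069,0.003,0.034],"rotation":[0,0,0],"jaw":1},{"linear":[0.069,0.003,0.034],"rotation":[0,0,0],"jaw":1},{"linear":[0.069,0.003,0.034],"rotation":[0,0,0],"jaw":1},{"linear":[0,0,0],"rotation":[0,0,0],"jaw":1}]'
python3 - <<'E'
from h import *; from rig import ctrl; import cv2
s=ctrl.get_state(); print(s["joint_positions"].round(3),s["contact_force"],incase(s),go(s,[-32,-38,143],30))
a=ctrl.grab_frame("wrist")["frame"]; b=ctrl.grab_frame("scene")["frame"][130:280,160:350]
cv2.imwrite("pics/w4.png",np.hstack([cv2.resize(a,(400,300)),cv2.resize(b,(380,300))])[:,:,::-1])
E
```

```text
time: 8.1
position: [542.5, -16.8, 127.8]
ee_rot: [0.025, 0.96, -0.088, 0.264]
contact_force: [-0.6, 0.6, 0.2]
gripper_width: -0.002
grasp_force: 0.0
[-0.147  0.158  2.173 -0.072  0.275  1.672] [-0.58523725  0.55647371  0.17360417] [-47.8 -40.2 127.8] (array([ 0.107, -0.011, -0.025]), array([ 0.0006, -0.0041, -0.0006]), array([16. , -0.7, 15.2]))
```

View pics/w4.png

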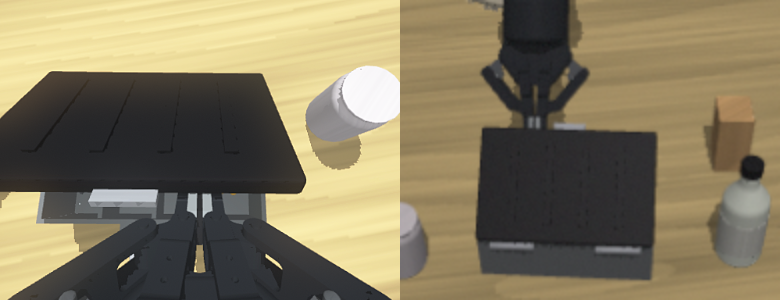

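The fingertips, at about (200,195) in the wrist view, sit under the lid's front edge and beside the strike. Now I sweep the lid up.

```bash
python3 -m jog '[{"linear":[0.036,-0.003,-0.008],"rotation":[0,0,0],"jaw":1},{"linear":[0.036,-0.003,-0.008],"rotation":[0,0,0],"jaw":1},{"linear":[0.036,-0.003,-0.008],"rotation":[0,0,0],"jaw":1},{"linear":[0,0,0],"rotation":[0,0,0],"jaw":1}]'
python3 -m jog '[{"linear":[0.04,0,-0.004],"rotation":[0,0,0],"jaw":1},{"linear":[0.04,0,-0.004],"rotation":[0,0,0],"jaw":1},{"linear":[0.04,0,-0.004],"rotation":[0,0,0],"jaw":1},{"linear":[0.04,0,-0.004],"rotation":[0,0,0],"jaw":1},{"linear":[0,0,0],"rotation":[0,0,0],"jaw":1}]'
python3 - <<'E'
from h import *; from rig import ctrl; import cv2
s=ctrl.get_state(); print(s["joint_positions"].round(3),s["contact_force"],incase(s),go(s,[18,-38,172],30))
a=ctrl.grab_frame("wrist")["frame"]; b=ctrl.grab_frame("scene")["frame"][130:280,160:350]
cv2.imwrite("pics/w5.png",np.hstack([cv2.resize(a,(400,300)),cv2.resize(b,(380,300))])[:,:,::-1])
E
```

```text
time: 8.6
position: [556.6, -16.8, 142.8]
ee_rot: [0.024, 0.96, -0.088, 0.263]
contact_force: [0.0, -0.2, 0.4]
gripper_width: -0.001
grasp_force: 0.3
time: 9.1
position: [582.6, -21.8, 161.6]
ee_rot: [0.024, 0.96, -0.088, 0.263]
contact_force: [0.0, 1.0, -0.1]
gripper_width: -0.001
grasp_force: 0.2
[-0.145  0.162  2.048 -0.052  0.398  1.651] [ 0.03515605  0.96701256 -0.0645713 ] [ -7.5 -37.9 161.6] (array([0.136, 0.   , 0.02 ]), array([ 0.0005, -0.0037, -0.0004]), array([25.1, -4.7, 10.4]))
```

View pics/w5.png

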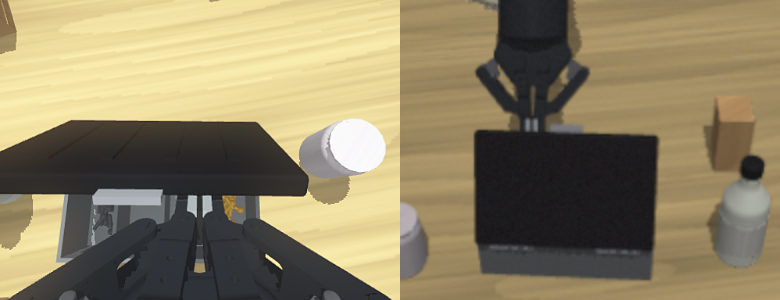

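The lid is rising to roughly 1 rad with the fingers behind its underside, and the case has not moved. Continuing.

```bash
python3 -m jog '[{"linear":[0.034,0,0.005],"rotation":[0,0,0],"jaw":1},{"linear":[0.034,0,0.005],"rotation":[0,0,0],"jaw":1},{"linear":[0.034,0,0.005],"rotation":[0,0,0],"jaw":1},{"linear":[0.034,0,0.005],"rotation":[0,0,0],"jaw":1},{"linear":[0.034,0,0.012],"rotation":[0,0,0],"jaw":1},{"linear":[0.034,0,0.012],"rotation":[0,0,0],"jaw":1},{"linear":[0.034,0,0.012],"rotation":[0,0,0],"jaw":1},{"linear":[0,0,0],"rotation":[0,0,0],"jaw":1}]'
python3 -m jog '[{"linear":[0.022,0,0.012],"rotation":[0,0,0],"jaw":1},{"linear":[0.022,0,0.012],"rotation":[0,0,0],"jaw":1},{"linear":[0.022,0,0.012],"rotation":[0,0,0],"jaw":1},{"linear":[0.022,0,0.014],"rotation":[0,0,0],"jaw":1},{"linear":[0.022,0,0.014],"rotation":[0,0,0],"jaw":1},{"linear":[0,0,0],"rotation":[0,0,0],"jaw":1},{"linear":[0,0,0],"rotation":[0,0,0],"jaw":1}]'
python3 - <<'E'
from h import *; from rig import ctrl; import cv2
s=ctrl.get_state(); print(s["joint_positions"].round(3),s["contact_force"],incase(s))
a=ctrl.grab_frame("wrist")["frame"]; b=ctrl.grab_frame("scene")["frame"][130:280,160:350]
cv2.imwrite("pics/w6.png",np.hstack([cv2.resize(a,(400,300)),cv2.resize(b,(380,300))])[:,:,::-1])
E
```

```text
time: 10.0
position: [627.9, -30.2, 175.2]
ee_rot: [0.024, 0.961, -0.088, 0.262]
contact_force: [-0.7, 0.7, -0.4]
gripper_width: -0.002
grasp_force: 0.0
time: 10.7
position: [651.3, -34.5, 174.5]
ee_rot: [0.024, 0.961, -0.088, 0.261]
contact_force: [-0.4, 0.1, 0.4]
gripper_width: -0.005
grasp_force: 0.0
[-0.15   0.241  1.893 -0.038  0.477  1.632] [-0.38632948  0.10812585  0.39448929] [ 62.4 -38.  174.5]
```

View pics/w6.png

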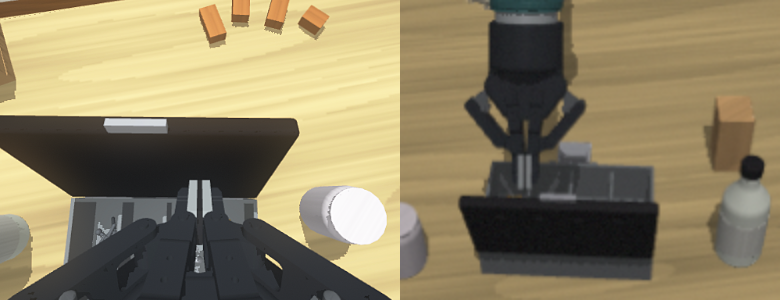

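The lid leans back past upright and the fingers are free, with zero force. I withdraw along the fingers and check.

```bash
python3 -m jog '[{"linear":[-0.05,0,-0.05],"rotation":[0,0,0],"jaw":1},{"linear":[-0.05,0,-0.12],"rotation":[0,0,0],"jaw":1},{"linear":[-0.05,0,-0.15],"rotation":[0,0,0],"jaw":1},{"linear":[-0.05,0,-0.15],"rotation":[0,0,0],"jaw":1},{"linear":[-0.05,0,-0.15],"rotation":[0,0,0],"jaw":1},{"linear":[0,0,0],"rotation":[0,0,0],"jaw":1},{"linear":[0,0,0],"rotation":[0,0,0],"jaw":1}]'
python3 - <<'E'
from h import *; from rig import ctrl; import cv2
g=ctrl.grab_frame("scene"); cv2.imwrite("pics/s7.png",cv2.resize(g["frame"][130:280,140:350],(798,570),interpolation=cv2.INTER_CUBIC)[:,:,::-1])
for a in(1.6,1.75,1.9): 
    q=proj(g,case2w(P,[lidpt(a,130,100,0),lidpt(a,130,-100,0),[-117,0,47.5],[-117,0,37.5],[65,-100,0],[65,100,0]])); print(a,((q-[140,130])*3.8).round(0).tolist())
E
```

```text
time: 11.5
position: [546.5, -15.0, 257.0]
ee_rot: [0.024, 0.961, -0.088, 0.262]
contact_force: [0.5, 0.2, 0.2]
gripper_width: 0.002
grasp_force: 0.0
1.6 [[567.0, 317.0], [197.0, 307.0], [404.0, 268.0], [404.0, 279.0], [229.0, 520.0], [551.0, 531.0]]
1.75 [[567.0, 346.0], [192.0, 335.0], [404.0, 268.0], [404.0, 279.0], [229.0, 520.0], [551.0, 531.0]]
1.9 [[567.0, 379.0], [188.0, 367.0], [404.0, 268.0], [404.0, 279.0], [229.0, 520.0], [551.0, 531.0]]
```

View pics/s7.png

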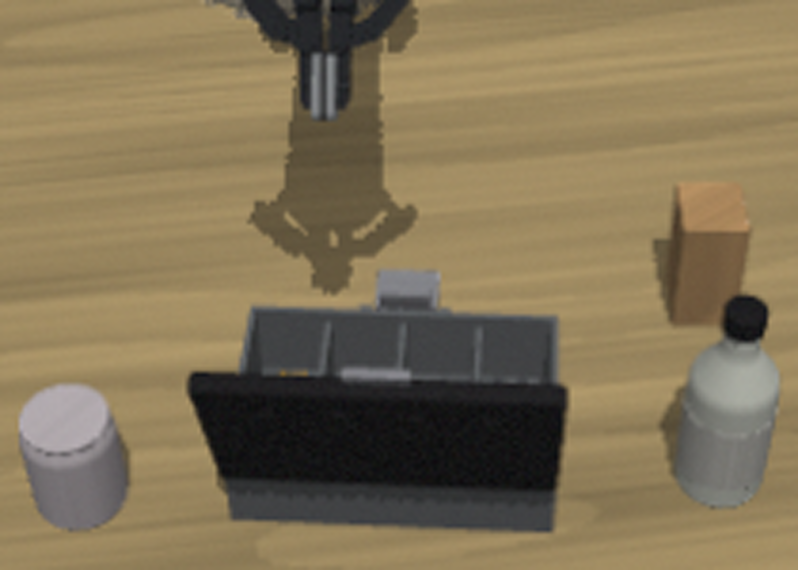

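The lid's top edge runs from (190,374) to (567,386), which matches 1.9 rad. The case's base corners are where they were, the tab is back level at row 270, and the hand is clear.

```bash
python3 -c "
from rig import ctrl
print(ctrl.hand_in())"
```

```text
the job is handed in; nothing more can be done
None
```

I pressed the tab, the lid sprang up, and I pushed it over to its stop (about 1.9 rad in the last picture), with the hand clear and the case and bystanders where they stood; the job is handed in, but no verdict was returned.

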